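# Third hand for a sprung drawer divider

### The arm

A 7-joint arm with a two-finger parallel gripper is mounted at the origin on a cart in front of the work surface, level with it; the furniture and walls round the work are solid. World frame = base frame: x ahead of the robot, y to its left, z up, the work surface at z = 0. Lengths are in m, angles in rad, forces in N, time in s.
With the tool pointing down it reaches from about 0.35 to 0.9 m from the base axis. Payload 7.2 kg.
Tool frame: the origin (TCP) lies at the very end of the fingers, on their centre line; the grasp point (between the pads) lies 19 mm behind it; z points along the fingers, y is the line along which they close (so a half turn about z gives the same grasp; the last joint's range is limited). The gripper opens to 85 mm and grips with 20 to 120 N. Pads are 22 mm wide; open, the fingers measure 114 mm over their backs; the gripper's body (76 mm by 85 mm) begins 54 mm behind the grasp point. The pads swing forward as they close: fully open they stand 13 mm farther back than shut.
Start: joints at [-1.267, 0.411, -0.013, 1.596, 0.006, 1.134, -0.082], TCP at [0.227, 0.582, 0.207] pointing down, gripper open.
Joint ranges: [-2.95, 2.95], [-0.29, 1.99], [-1.47, 1.44], [0.14, 2.54], [-1.03, 4.17], [0.13, 1.85], [-2.86, 2.86]. Speed limits (rad/s): [2.39, 2.39, 3.01, 3.01, 3.14, 3.14, 3.14].

### API

Orientations are given as a unit quaternion [w, x, y, z].
In Python, from plant import env gives the robot as it stands. The module is installed in compiled form; this text tells all that it offers.
- The arm moves only by the shell command python3 -m creep 'ROWS' [OPENING] [FORCE]. ROWS is a JSON object of lists of equal length, an entry for each row: "delta_pos": the shift along the tool's x, y, z in m, a list of three; "turn": the turn, a rotation vector about the tool's x, y, z in degrees, a list of three. In form: {"delta_pos": [[tx, ty, tz], ...], "turn": [[wx, wy, wz], ...]}. A call has 1 to 5 rows; each row is the pose to reach, as a shift and turn from the pose commanded when the call began, along the tool's axes at that moment; what a row does not reach only later rows make up. A row lasts 1/8 s, in which the tool goes at most 62.5 mm and 10.7 degrees, less where a joint would pass 70% of its speed; a pose out of reach is approached as far as the arm can. A call with a gripper value outside its range is refused whole. OPENING is the finger opening in m, from 0 to 0.0854, set as the call begins (- or left out, the last holds). The fingers move at their own pace and stop on an object; FORCE is the grip in N (left out, the last holds). Time passes only in rows, so rows that repeat a pose let the fingers close. It gives the time, the measured TCP pose, the force, the opening and the grip force at its end, in the units of the state.
- env.state(): the state, without advancing time (a new reading comes with each control period).
- env.camera(name): name is "scene" or "top" or "wrist"; returns the picture (420x560x3 uint8, blue, green, red); there is no depth.
- env.camera_info(name): a dict with "fx", "fy", "cx", "cy" (pixels), "distortion" ([k1, k2, p1, p2, k3] as OpenCV has them; the pictures are not rectified), "xyz" and "attitude" of the camera in the world; the wrist camera has in their place "T_tool_cam" (4x4, takes a point from camera to tool coordinates, whose origin is the TCP and whose axes are the flange's). Camera axes: x right, y down, z forward; pixel columns grow to the right and rows downward; lengths in m; the calibration is good to about 2 mm. A picture is of the moment at which its call begins: read the wrist's pose just before it. camera_info takes no time and is no camera call.
- env.close_job(): hands the job in; it is judged then, once.
The state is a dict: "clock": time; "joint_pos": joint angles; "joint_vel": joint speeds; "tau": joint torques, N m; "eef_pos": TCP position; "ee_rot": TCP orientation; "wrist_force": force on the tool from outside, world axes, zero at the start; "ft_torque": the same for the moment, N m; "grip_width": finger opening in m; "grip_force": force on a finger pad.
Only numpy, scipy, OpenCV 4.12 (cv2) and the standard library are available. Lean on these libraries where they do the work, as an engineer would, in place of code of your own. Each camera call takes 0.05 s, during which the arm holds its last target. There are 200 camera calls.

### The job

I am putting together this cutlery tray and need a third hand. Pick up the loose sprung divider, stand it on edge on the tray floor in the wide empty bay, parallel to the fixed partition, with its red spring foot seated in the pocket of the end board, then push it gently endwise against its spring until its plain end is flush with the open end of the tray floor, a steady push of about 10 N. Keep gripping it near its middle and keep pushing: finish while holding it there, do not let go, so that I can screw the second end board across the open end; never ram it, and leave my second board, screwdriver and dish of screws where I laid them.

Things in the scene. Friction and masses are not known exactly. Their poses are not given: they have to be found in the camera images.
- tray: half-built cutlery tray of pale wood on a dark grip mat; does not move. Origin: middle of the mat's underside, on the worktop. +x to the end board, z up. Floor 240 (x) x 250 (y), dark green, top at z 10; ends at x -120 (open) and +120. Side boards 12 thick at y +-119, top z 62. Fixed partition 18 thick, 40 tall at y +42. The sprung divider belongs along y -42.
- end_board: the one fitted end board of the tray, upright, 16 thick, 250 wide, 60 tall, fixed and stiff, brass screws outside. Origin: bottom middle of its inner face (tray x 120, z 2); axes as the tray's. In its inner face is one blind pocket, 12 wide, 32 tall, 6 deep.
- pocket (a point): centre of the mouth of the pocket, on the end board's inner face: tray x 120, y -42, z 30 mm. Axes as the tray's (x points into the pocket).
- floor_end (a point): point on the top edge of the tray floor's open end, in line with the pocket: tray x -120, y -42, z 10 mm. Axes as the tray's.
- divider: loose sprung divider, a pale wooden bar 228 long (x), 18 thick (y), 40 tall (z), 0.1 to 0.2 kg, standing on edge. Origin: middle of its underside. The spring foot is at its +x end; the plain end with a thin black rubber pad is at x -114 mm. Grip it across its thickness from above.
- free_end (a point): bottom middle of the divider's plain end: divider x -114, z 0 mm. Flush when it is at tray x -120, level with floor_end.
- foot (a joint): how far the spring foot is pushed into the divider: 0 out, 0.015 m the stop. The spring pushes back with 2 N at 0 and 1 N more for each mm. (The tool feels a little more: the floor's rubbing adds to it.) With the foot at the bottom of the pocket and the plain end flush it reads 0.008 (10 N).
- foot_tip (a point): middle of the face of the spring foot, a red rubber block 8 wide, 26 tall, 10 long on two steel pins; on the divider's axis, 20 mm above its underside, at divider x 140 mm when out.
- spare_board: bystander: the second end board, pale wood 60 x 250 x 16 mm, lying flat
- screwdriver: bystander: screwdriver with red handle, 190 mm, lying
- screw_dish: bystander: small white dish with brass screws, 80 mm across, 24 tall

How it is judged:
By the outcome, as a careful person would: the job done as asked, in the order asked, and still so for the second after the job is handed in, while the arm keeps its last pose, push and grip.
It also fails if it takes over 40 s, if anything falls off the work surface, if the arm or the gripper's body presses on something with over 40 N, if the wrist force passes 120 N, or if a joint passes its speed limit or range.

## Working session

There is one attempt and no reset: what is moved stays moved. The work goes in short steps, Python scripts to look and compute and a shell command to move; the robot and the scene stay as the last step left them, time stands still between calls to the robot, and variables do not carry over. Pictures are saved under pics/ and viewed, at most 10 in all, crops included, and the job is handed in when it is done.

```bash
mkdir -p pics; cat > h.py <<'E'
import numpy as np,cv2
from plant import env
from scipy.spatial.transform import Rotation as R
def q(w): return R.from_quat([w[1],w[2],w[3],w[0]])
E
python3 - <<'E'
from h import *
s=env.state();print(s)
for n in("scene","top","wrist"):
    i=env.camera_info(n);print(n,i)
    cv2.imwrite(f"pics/{n}0.png",env.camera(n))
E
```

```text
{'clock': 0.0, 'joint_pos': array([-1.2672141 ,  0.4119363 , -0.01272192,  1.59701458,  0.00560702,
        1.13430392, -0.08218756]), 'joint_vel': array([-2.88022763e-04, -1.76159093e-03, -1.93802949e-05,  2.64982715e-04,
       -4.58458641e-04,  3.95346797e-05,  1.46481825e-03]), 'tau': array([ 8.42064901e-05, -6.00632071e+01,  6.82226624e-01, -2.99413544e+01,
        1.37485974e-02,  1.08106068e-02, -1.58245118e-06]), 'eef_pos': array([0.22689494, 0.58179868, 0.20584244]), 'ee_rot': array([-9.21668902e-05,  1.84798244e-01,  9.82776143e-01, -8.07988532e-04]), 'wrist_force': array([ 0.43435631, -0.34696375, -0.23883268]), 'ft_torque': array([-0.00992795,  0.02358489, -0.01175544]), 'grip_force': 0.0, 'grip_width': 0.08496305400121593}
scene {'fx': 408.82001113223015, 'fy': 408.82001113223015, 'cx': 282.80391269838947, 'cy': 215.9074878843871, 'distortion': array([-0.11611711,  0.        ,  0.        ,  0.        ,  0.        ]), 'xyz': array([-0.29852949, -0.71104504,  0.59705132]), 'attitude': array([-0.46546797,  0.75062658, -0.40415057,  0.23782687])}
top {'fx': 479.4119991004186, 'fy': 479.4119991004186, 'cx': 281.81959592593375, 'cy': 206.118520954643, 'distortion': array([0.02889733, 0.        , 0.        , 0.        , 0.        ]), 'xyz': array([ 0.46375923, -0.08111765,  1.37141505]), 'attitude': array([ 0.02742923, -0.69955746,  0.71304702, -0.03782782])}
wrist {'fx': 344.1553588185465, 'fy': 344.1553588185465, 'cx': 277.423319758856, 'cy': 214.82521967472525, 'distortion': array([0.00830739, 0.        , 0.        , 0.        , 0.        ]), 'T_tool_cam': array([[-1.15029180e-03, -9.62091890e-01, -2.72723067e-01,
         6.93308150e-02],
       [ 9.99999187e-01, -9.56727153e-04, -8.42728223e-04,
        -2.42386787e-04],
       [ 5.49860425e-04, -2.72723815e-01,  9.62092209e-01,
        -1.66624569e-01],
       [ 0.00000000e+00,  0.00000000e+00,  0.00000000e+00,
         1.00000000e+00]])}
```

View pics/top0.png

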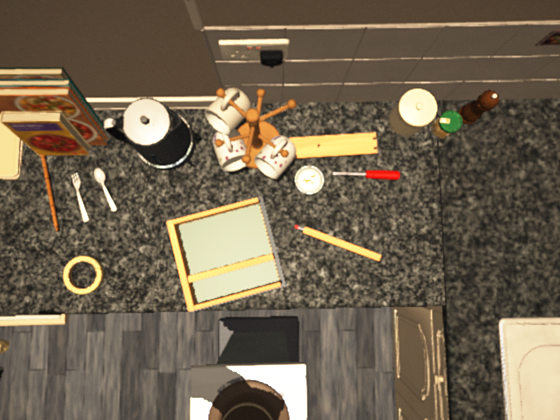

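View pics/scene0.png

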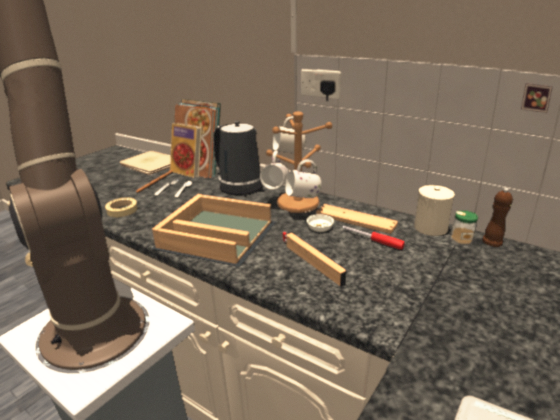

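The top view shows the tray (end board at the left, around (180,255)). The divider runs from its foot at about (297,228) to its plain end at about (380,259). The spare board, dish and screwdriver lie above them in the picture.

```bash
cat >> h.py <<'E'
def campose(n,s=None):
    i=env.camera_info(n)
    if n=="wrist":
        T=np.eye(4);T[:3,:3]=q(s["ee_rot"]).as_matrix();T[:3,3]=s["eef_pos"]
        T=T@np.array(i["T_tool_cam"])
    else:
        T=np.eye(4);T[:3,:3]=q(i["attitude"]).as_matrix();T[:3,3]=i["xyz"]
    K=np.array([[i["fx"],0,i["cx"]],[0,i["fy"],i["cy"]],[0,0,1]])
    return T,K,np.array(i["distortion"])
def proj(P,c):
    T,K,d=c;Ti=np.linalg.inv(T)
    return cv2.projectPoints(np.array(P,float).reshape(-1,3),cv2.Rodrigues(Ti[:3,:3])[0],Ti[:3,3],K,d)[0][:,0]
def ray(uv,c):
    T,K,d=c
    p=cv2.undistortPoints(np.array(uv,float).reshape(-1,1,2),K,d)[:,0]
    return T[:3,3],np.c_[p,np.ones(len(p))]@T[:3,:3].T
def at_z(uv,c,z):
    o,r=ray(uv,c);return o+r*((z-o[2])/r[:,2])[:,None]
def tri(uvs,cs):
    A=np.zeros((3,3));b=np.zeros(3)
    for uv,c in zip(uvs,cs):
        o,r=ray([uv],c);r=r[0]/np.linalg.norm(r[0]);M=np.eye(3)-np.outer(r,r);A+=M;b+=M@o
    return np.linalg.solve(A,b)
E
python3 - <<'E'
from h import *
for n in("top","scene"):
    c=campose(n);print(n,c[0].round(3)[:3]);print(proj([[0,0,0],[.227,.582,.207],[.5,0,0]],c))
c=campose("top")
print(at_z([[297,228],[380,259],[168,222],[190,309],[258,200],[282,288],[309,180],[335,145]],c,.04).round(3))
im=cv2.imread("pics/top0.png")[180:320,150:400]
cv2.imwrite("pics/topc.png",cv2.resize(im,None,fx=3.2,fy=3.2,interpolation=cv2.INTER_CUBIC))
im=cv2.imread("pics/scene0.png")[180:300,140:360]
cv2.imwrite("pics/scc.png",cv2.resize(im,None,fx=3.6,fy=3.6,interpolation=cv2.INTER_CUBIC)[:,:800])
E
```

```text
top [[-0.02  -0.996  0.092  0.464]
 [-1.     0.018 -0.016 -0.081]
 [ 0.014 -0.092 -0.996  1.371]]
[[248.65547072 421.35104357]
 [ -8.76837259 359.26816635]
 [246.4900231  238.38901331]]
scene [[ 0.56  -0.385  0.733 -0.299]
 [-0.828 -0.24   0.507 -0.711]
 [-0.019 -0.891 -0.454  0.597]]
[[ 92.77229775 330.0260176 ]
 [ 37.07735844 163.08396204]
 [239.17092704 233.90354022]]
[[ 0.525 -0.143  0.04 ]
 [ 0.435 -0.37   0.04 ]
 [ 0.549  0.214  0.04 ]
 [ 0.31   0.153  0.04 ]
 [ 0.605 -0.036  0.04 ]
 [ 0.361 -0.098  0.04 ]
 [ 0.659 -0.18   0.04 ]
 [ 0.757 -0.256  0.04 ]]
```

View pics/topc.png

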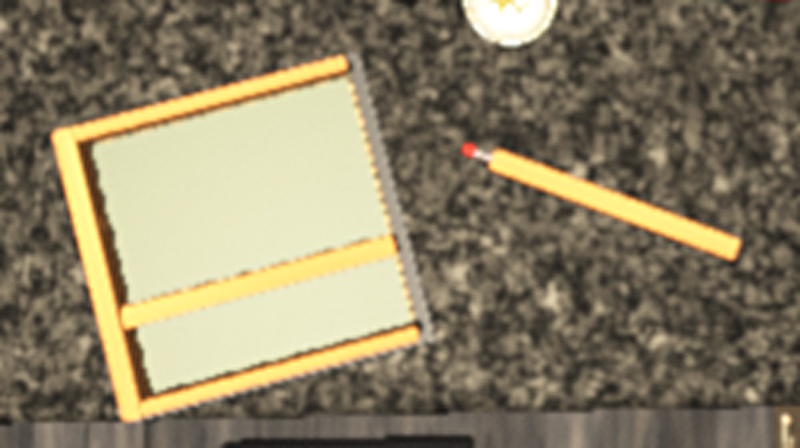

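View pics/scc.png

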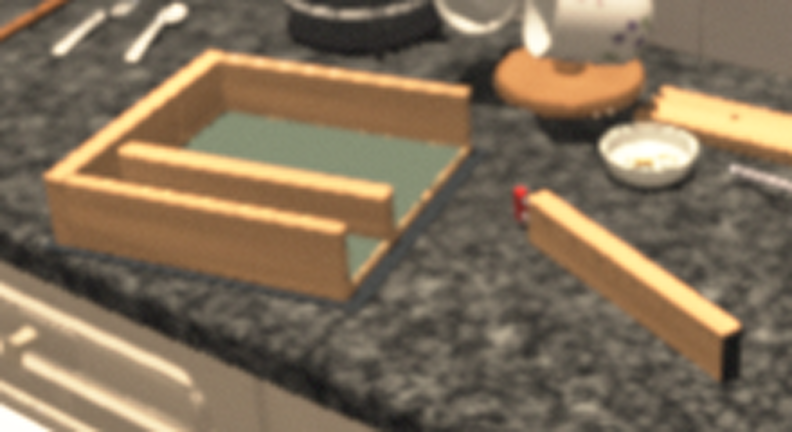

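Top crop: the tray's end-board corners are at (52,133) and (125,420), and the open end runs from (345,55) to (420,328). The divider runs from (490,155) to (740,250), with its red foot at (470,150), pointing roughly at the tray. The scene crop confirms that it stands on edge, with the foot toward the tray and the black pad at the near right, (732,355). I'll start by moving halfway to a point above the tray.

```bash
python3 -m creep '{"delta_pos":[[-0.04,-0.04,-0.015],[-0.08,-0.08,-0.03],[-0.12,-0.12,-0.045],[-0.16,-0.16,-0.06],[-0.19,-0.18,-0.075]],"turn":[[0,0,6],[0,0,12],[0,0,18],[0,0,24],[0,0,28]]}'
python3 - <<'E'
from h import *
s=env.state();Rm=q(s["ee_rot"]).as_matrix();print(s["clock"],s["eef_pos"],Rm.round(3),Rm.T@(np.array([.445,.107,.28])-s["eef_pos"]))
E
```

```text
clock: 0.78
eef_pos: [0.3395, 0.3427, 0.2823]
ee_rot: [-0.0, 0.419, 0.908, -0.0]
wrist_force: [0.3, 0.6, 0.6]
grip_width: 0.0856
grip_force: 0.0
0.775 [0.33948767 0.34273067 0.28228045] [[-0.648  0.761 -0.   ]
 [ 0.761  0.648 -0.   ]
 [-0.    -0.    -1.   ]] [-0.24787574 -0.07252132  0.00229679]
```

```bash
python3 -m creep '{"delta_pos":[[-0.05,-0.015,0],[-0.1,-0.03,0],[-0.15,-0.045,0],[-0.2,-0.06,0],[-0.248,-0.072,0]],"turn":[[0,0,6],[0,0,12],[0,0,18],[0,0,24],[0,0,28]]}'
python3 -m creep '{"delta_pos":[[0,0,0]],"turn":[[0,0,0]]}' >/dev/null
python3 - <<'E'
from h import *
import json
s=env.state();im=env.camera("wrist");cv2.imwrite("pics/w1.png",im)
json.dump({"eef_pos":list(s["eef_pos"]),"ee_rot":list(s["ee_rot"])},open("w1.json","w"))
print(s["clock"],s["eef_pos"],s["joint_pos"])
cv2.imwrite("pics/w1b.png",cv2.resize(im,(800,600),interpolation=cv2.INTER_CUBIC))
E
```

```text
clock: 1.4
eef_pos: [0.4461, 0.1088, 0.2818]
ee_rot: [-0.0, 0.626, 0.78, 0.0]
wrist_force: [0.9, 0.7, -0.0]
grip_width: 0.0851
grip_force: 0.0
1.525 [0.44693639 0.10682107 0.28183195] [-0.75465849  0.04618604  0.43622769  1.89162391 -0.01997522  1.20776898
 -0.09745334]
```

View pics/w1b.png

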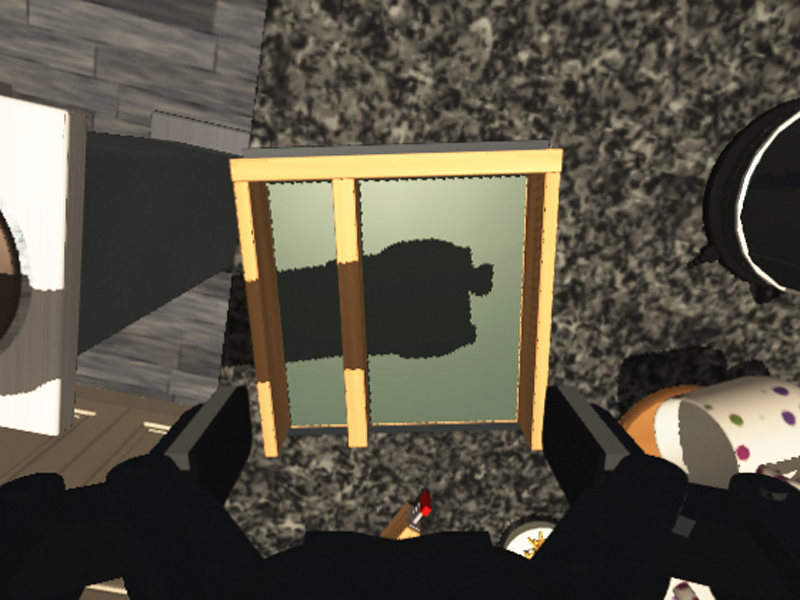

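Wrist picture: the end board's outer top corners are at (231,160) and (562,149). The side-board ends are at (265–278,457) and (531–543,450), and the partition end is at (349–369,448). I'll fit the tray pose from this view and the top view.

```bash
cat > fit.py <<'E'
from h import *
import json
from scipy.optimize import least_squares
s=json.load(open("w1.json"));cw=campose("wrist",s);ct=campose("top");cs=campose("scene")
W=[((231,160),(136,125,62)),((562,149),(136,-125,62)),((561,172),(120,-125,62)),((233,182),(120,125,62)),
((265,457),(-120,125,62)),((278,456),(-120,113,62)),((543,450),(-120,-125,62)),((531,450),(-120,-113,62)),
((349,448),(-120,51,50)),((369,447),(-120,33,50)),((333,180),(120,51,50)),((355,179),(120,33,50))]
T=[((52,133),(136,-125,62)),((125,420),(136,125,62)),((345,55),(-120,-125,62)),((390,236),(-120,33,50)),((396,255),(-120,51,50))]
S=[((212,50),(136,-125,62)),((48,178),(136,125,62)),((470,88),(-120,-125,62)),((347,228),(-120,113,62))]
U=lambda L,k,o:np.array([[(a[0]+.5)/k-.5+o[0],(a[1]+.5)/k-.5+o[1]] for a,_ in L])
M=lambda L:np.array([m for _,m in L])/1000
sets=[(cw,U(W,800/560,(0,0)),M(W)),(ct,U(T,3.2,(150,180)),M(T)),(cs,U(S,3.6,(140,180)),M(S))]
def mod(p,m):
    c,sn=np.cos(p[2]),np.sin(p[2]);return m@np.array([[c,sn,0],[-sn,c,0],[0,0,1]])+[p[0],p[1],p[3]]
def fit(which,fz=True):
    f=lambda p:np.concatenate([(proj(mod(p,m),c)-u).ravel() for c,u,m in [sets[k] for k in which]])
    r=least_squares(f,[.456,.058,1.79,0],loss="soft_l1");return r.x,r.fun
for w in([0],[1],[2],[0,1,2]):
    p,e=fit(w);print(w,p.round(4),np.degrees(p[2]).round(2),np.abs(e).max().round(1),np.sqrt((e**2).mean()).round(2))
if __name__=="__main__":
    D=np.array([[(470,150)],[(742,238)],[(737,260)],[(489,168)],[(498,150)]],float)[:,0]
    d=(D+.5)/3.2-.5+[150,180];print(at_z(d,ct,.04).round(4))
    # foot seen in scene/top
    sf=(np.array([521,188])+.5)/3.6-.5+[140,180]
    print("foot top tri",tri([d[0],sf],[ct,cs]))
    se=(np.array([739,324])+.5)/3.6-.5+[140,180]
    print("plain near corner tri",tri([d[1],se],[ct,cs]))
E
python3 fit.py
```

```text
[0] [ 0.4624  0.0505  1.8129 -0.0025] 103.87 0.8 0.4
[1] [ 0.4609  0.0525  1.8121 -0.0032] 103.82 0.5 0.31
[2] [ 0.4669  0.0537  1.808  -0.0041] 103.59 1.0 0.51
[0, 1, 2] [ 0.4623  0.0507  1.8127 -0.0021] 103.86 1.1 0.53
[[ 0.5291 -0.1417  0.04  ]
 [ 0.4486 -0.3752  0.04  ]
 [ 0.4298 -0.3702  0.04  ]
 [ 0.5132 -0.1578  0.04  ]
 [ 0.5287 -0.166   0.04  ]]
foot top tri [ 0.52969262 -0.14237017  0.03525804]
plain near corner tri [ 0.44784755 -0.37396889  0.03983696]
```

The tray fits consistently at (0.462, 0.051) with yaw 103.9°. The divider's middle is near (0.480, -0.267), its heading is about 68.8°, and its measured length of 226 mm agrees with the text. Next I'll go above it.

```bash
python3 -m creep '{"delta_pos":[[-0.055,-0.007,0.01],[-0.11,-0.014,0.02],[-0.165,-0.021,0.03],[-0.22,-0.028,0.04],[-0.275,-0.035,0.05]],"turn":[[0,0,0],[0,0,0],[0,0,0],[0,0,0],[0,0,0]]}' >/dev/null
python3 -m creep '{"delta_pos":[[-0.03,-0.005,0.015],[-0.06,-0.01,0.03],[-0.095,-0.013,0.05],[-0.095,-0.013,0.06],[-0.095,-0.013,0.06]],"turn":[[0,0,8],[0,0,16],[0,0,24],[0,0,34],[0,0,34]]}' 
python3 -m creep '{"delta_pos":[[0,0,0]],"turn":[[0,0,0]]}' >/dev/null
python3 - <<'E'
from h import *
import json
s=env.state();im=env.camera("wrist");cv2.imwrite("pics/w2.png",im)
json.dump({"eef_pos":list(s["eef_pos"]),"ee_rot":list(s["ee_rot"])},open("w2.json","w"))
print(s["clock"],s["eef_pos"],s["ee_rot"],s["joint_pos"])
cv2.imwrite("pics/w2b.png",cv2.resize(im,(800,600),interpolation=cv2.INTER_CUBIC))
E
```

```text
clock: 2.82
eef_pos: [0.4803, -0.2593, 0.1704]
ee_rot: [-0.001, 0.825, 0.565, -0.001]
wrist_force: [0.8, -0.0, 0.2]
grip_width: 0.0855
grip_force: 0.0
2.95 [ 0.48096384 -0.25964512  0.17183654] [-1.85013714e-04  8.23944614e-01  5.66670276e-01  1.91277135e-04] [-0.21926563  0.39137755  0.81910574  1.8690835  -0.33302852  1.02345831
  0.37283915]
```

View pics/w2b.png

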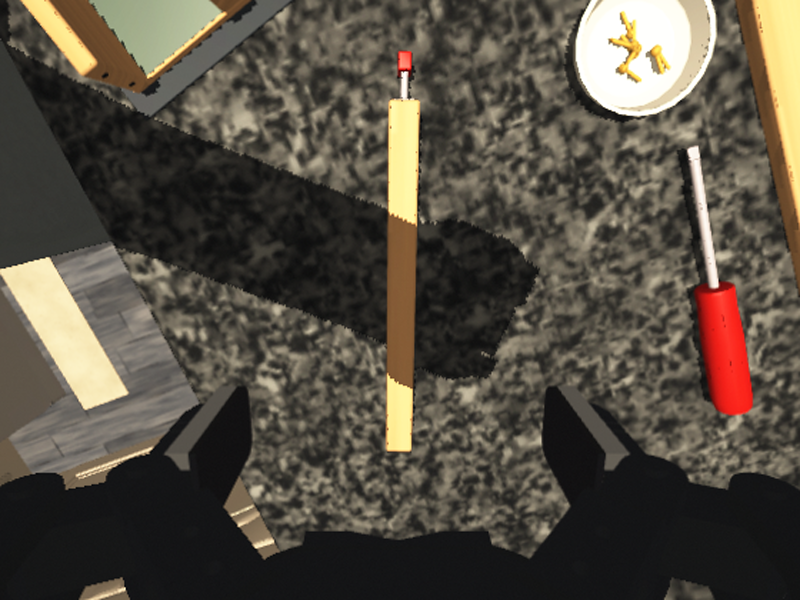

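The wrist view shows the divider with its foot end at (389–419,100), its plain end at (386–411,451) and its foot face at (405,52). The surroundings are clear.

```bash
cat > div.py <<'E'
from fit import *
s=json.load(open("w2.json"));c=campose("wrist",s);cs=campose("scene")
u=(np.array([(389,100),(419,100),(386,451),(411,451),(405,52)],float)+.5)/(800/560)-.5
P=at_z(u,c,.04);print(P.round(4))
a=P[:2].mean(0);b=P[2:4].mean(0);d=a-b;print("len",np.linalg.norm(d),"thick",np.linalg.norm(P[0]-P[1]),np.linalg.norm(P[2]-P[3]),"head",np.degrees(np.arctan2(d[1],d[0])),"mid",(a+b)/2)
se=(np.array([739,324])+.5)/3.6-.5+[140,180]
print("tri plain corner",tri([u[3],se],[c,cs]))
st=(np.array([742,238])+.5)/3.2-.5+[150,180]
print("tri w/top",tri([u[3],st],[c,ct]))
Rm=q(s["ee_rot"]).as_matrix();print("tool x yaw",np.degrees(np.arctan2(Rm[1,0],Rm[0,0])),"delta tool to mid,z.012",Rm.T@(np.array([*((a+b)/2)[:2],.012])-s["eef_pos"]))
E
python3 div.py
```

```text
[0] [ 0.4626  0.0504  1.8128 -0.0025] 103.87 0.8 0.4
[1] [ 0.4609  0.0525  1.8121 -0.0032] 103.82 0.5 0.31
[2] [ 0.4669  0.0537  1.808  -0.0041] 103.59 1.0 0.51
[0, 1, 2] [ 0.4625  0.0506  1.8127 -0.0021] 103.86 1.1 0.54
[[ 0.5145 -0.1597  0.04  ]
 [ 0.5303 -0.1657  0.04  ]
 [ 0.4313 -0.3677  0.04  ]
 [ 0.4474 -0.3739  0.04  ]
 [ 0.5316 -0.1401  0.04  ]]
len 0.2240911426344848 thick 0.01688890239275243 0.017193855190006217 head 68.24185617079031 mid [ 0.48088716 -0.26676182  0.04      ]
tri plain corner [ 0.44707532 -0.37332754  0.04003363]
tri w/top [ 0.44784105 -0.37516877  0.0385771 ]
tool x yaw 69.03671911529962 delta tool to mid,z.012 [-0.00675697  0.00248862  0.1598328 ]
```

```bash
python3 -m creep '{"delta_pos":[[-0.0065,0.0025,0.04],[-0.0065,0.0025,0.085],[-0.0065,0.0025,0.125],[-0.0065,0.0025,0.15],[-0.0065,0.0025,0.162]],"turn":[[0,0,0.8],[0,0,0.8],[0,0,0.8],[0,0,0.8],[0,0,0.8]]}' 
python3 -m creep '{"delta_pos":[[0,0,0],[0,0,0],[0,0,0],[0,0,0],[0,0,0]],"turn":[[0,0,0],[0,0,0],[0,0,0],[0,0,0],[0,0,0]]}' 0 60
python3 -m creep '{"delta_pos":[[0,0,0],[0,0,0],[0,0,0]],"turn":[[0,0,0],[0,0,0],[0,0,0]]}'
```

```text
clock: 3.62
eef_pos: [0.4804, -0.267, 0.009]
ee_rot: [-0.001, 0.829, 0.56, 0.0]
wrist_force: [-0.9, -0.1, 0.7]
grip_width: 0.0856
grip_force: 0.0
clock: 4.25
eef_pos: [0.4809, -0.2679, 0.0107]
ee_rot: [0.0, 0.829, 0.559, 0.001]
wrist_force: [-0.8, 1.9, 6.9]
grip_width: 0.0152
grip_force: 58.6
clock: 4.62
eef_pos: [0.4808, -0.268, 0.0106]
ee_rot: [0.0, 0.829, 0.559, 0.001]
wrist_force: [-0.4, 1.7, 7.1]
grip_width: 0.0158
grip_force: 58.6
```

Gripped. Now lift and carry to a hover above the bay, turning to the tray's yaw.

```bash
python3 -m creep '{"delta_pos":[[0,0,-0.02],[0,0,-0.055],[0,0,-0.09],[0.03,-0.01,-0.09],[0.07,-0.02,-0.09]],"turn":[[0,0,0],[0,0,0],[0,0,0],[0,0,0],[0,0,0]]}' 
python3 -m creep '{"delta_pos":[[0.045,-0.012,0],[0.09,-0.025,0],[0.135,-0.04,0],[0.18,-0.054,0],[0.219,-0.065,0]],"turn":[[0,0,-7],[0,0,-14],[0,0,-21],[0,0,-28],[0,0,-35.8]]}' >/dev/null
python3 -m creep '{"delta_pos":[[0,0,0],[0,0,0]],"turn":[[0,0,0],[0,0,0]]}'
python3 - <<'E'
from h import *
import json
s=env.state();im=env.camera("wrist");cv2.imwrite("pics/w3.png",im)
json.dump({"eef_pos":list(s["eef_pos"]),"ee_rot":list(s["ee_rot"])},open("w3.json","w"))
print(s["eef_pos"],s["ee_rot"],s["joint_pos"])
cv2.imwrite("pics/w3b.png",cv2.resize(im,(800,600),interpolation=cv2.INTER_CUBIC))
E
```

```text
clock: 5.25
eef_pos: [0.4882, -0.1958, 0.1015]
ee_rot: [0.001, 0.83, 0.557, 0.001]
wrist_force: [0.7, 1.1, -2.1]
grip_width: 0.0153
grip_force: 59.1
clock: 6.12
eef_pos: [0.5103, 0.0312, 0.1005]
ee_rot: [0.0, 0.618, 0.786, 0.0]
wrist_force: [0.2, -0.5, -1.1]
grip_width: 0.0154
grip_force: 59.1
[0.51034991 0.03123093 0.1004592 ] [3.63647725e-04 6.18188341e-01 7.86029917e-01 1.11386911e-04] [-0.63400668  0.38653853  0.60357113  2.01438697 -0.29507683  0.82521194
  0.37538569]
```

View pics/w3b.png

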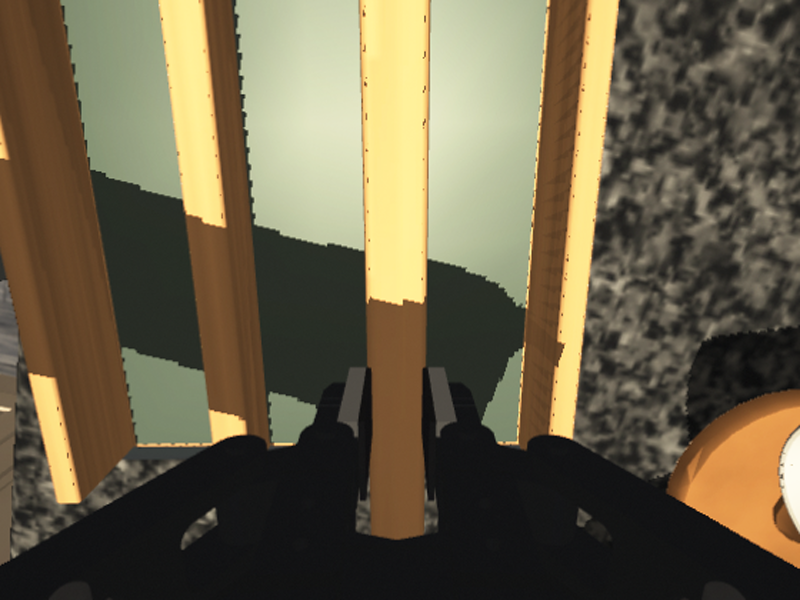

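The wrist view shows the held divider at cols 360–431, between the partition (right top edge 211→222) and the far side board. The foot is out of frame, so I'll check the lateral fit and yaw from the edge lines, then use the top and scene views for the foot.

```bash
cat > chk.py <<'E'
from fit import *
s=json.load(open("w3.json"));c=campose("wrist",s);p=[.4625,.0506,1.8127]
def tray(P):
    cc,sn=np.cos(p[2]),np.sin(p[2]);d=P[:,:2]-p[:2];return np.c_[d@[cc,sn],d@[-sn,cc]]*1000
U=lambda a:(np.array(a,float)+.5)/(800/560)-.5
for n,a,z in[("div L",[(360,0),(367,290)],.130),("div R",[(431,0),(427,290)],.130),("part L",[(160,0),(188,215)],.05),("part R",[(211,0),(223,215)],.05),("side in",[(588,0),(563,340)],.062),("side out",[(619,0),(591,300)],.062)]:
    print(n,tray(at_z(U(a),c,z)).round(1).tolist())
print("tcp",tray(s["eef_pos"][None] if hasattr(s["eef_pos"],"shape") else np.array([s["eef_pos"]])).round(1))
E
python3 chk.py|tail -7
python3 - <<'E'
from h import *
a=cv2.resize(env.camera("top")[180:320,150:320],None,fx=3,fy=3,interpolation=cv2.INTER_CUBIC)[:400,:]
b=cv2.resize(env.camera("scene")[180:280,140:310],None,fx=3,fy=3,interpolation=cv2.INTER_CUBIC)
w=np.zeros((400,800,3),np.uint8);w[:a.shape[0],:400]=a[:,:400];w[:300,400:]=b[:,:400]
cv2.imwrite("pics/c4.png",w)
E
```

```text
div L [[78.3, -33.0], [5.0, -33.1]]
div R [[78.2, -50.4], [4.9, -50.3]]
part L [[101.5, 49.7], [19.2, 49.0]]
part R [[101.5, 29.9], [19.2, 33.9]]
side in [[97.3, -112.3], [-34.9, -114.9]]
side out [[97.2, -123.6], [-16.7, -125.4]]
tcp [[-30.3 -41.8]]
```

View pics/c4.png

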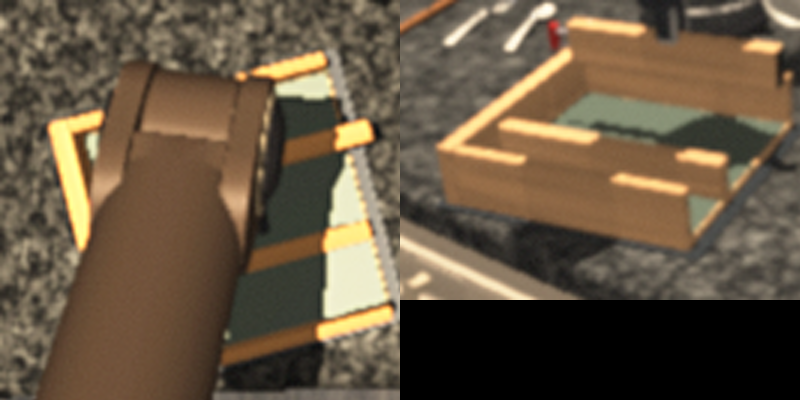

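```bash
cat >> chk.py <<'E'
im=cv2.imread("pics/w3.png");g=cv2.GaussianBlur(im.astype(np.float32).sum(2),(3,3),0)
print("EDGES")
def edges(x0s,y,z,name,zoff=0.0):
    out=[]
    for x in x0s:
        m=np.array([[x,y,z]])/1000;P=mod([*p,0],m);uv=proj(P,c)[0];r=int(round(uv[1]));k=int(round(uv[0]))
        if not(2<r<417 and 12<k<548): continue
        d=np.abs(np.diff(g[r,k-11:k+12]));j=d.argmax();
        jj=k-11+j+.5
        out.append((x,round(uv[0]-jj,1),int(d[j]),tray(at_z([[jj,uv[1]]],c,z/1000))[0,1].round(1)))
    print(name,out)
xs=range(-110,111,15)
for y,z,n in[(51,50,"partL"),(33,50,"partR"),(33,10,"part floor"),(-113,62,"side in"),(-125,62,"side out"),(-113,10,"side floor")]: edges(xs,y,z,n)
ps=(np.array([552,35])-[400,0]+.5)/3-.5+[140,180]
o,r=ray([ps],cs);nrm=np.array([-np.sin(p[2]),np.cos(p[2]),0]);a=mod([*p,0],np.array([[0,-.042,0]]))[0]
t=((a-o)@nrm)/(r[0]@nrm);P=o+t*r[0];print("foot",tray(P[None]),P[2])
E
python3 chk.py|sed -n '/EDGES/,$p'
```

```text
EDGES
partL [(-110, np.float64(4.8), 1, np.float64(54.5)), (-95, np.float64(3.6), 37, np.float64(53.6)), (-80, np.float64(-0.7), 84, np.float64(50.5)), (-65, np.float64(-1.0), 64, np.float64(50.3)), (-50, np.float64(-0.5), 38, np.float64(50.7)), (-35, np.float64(-1.0), 45, np.float64(50.3)), (-20, np.float64(-0.7), 41, np.float64(50.5)), (-5, np.float64(-0.5), 40, np.float64(50.7)), (10, np.float64(-1.4), 42, np.float64(50.1)), (25, np.float64(-0.4), 187, np.float64(50.8)), (40, np.float64(-0.5), 53, np.float64(50.7)), (55, np.float64(-0.8), 53, np.float64(50.5)), (70, np.float64(-1.2), 46, np.float64(50.3)), (85, np.float64(-0.8), 67, np.float64(50.5)), (100, np.float64(-0.6), 79, np.float64(50.7))]
partR [(-110, np.float64(7.7), 1, np.float64(38.6)), (-95, np.float64(1.9), 1, np.float64(34.4)), (-80, np.float64(0.1), 92, np.float64(33.0)), (-65, np.float64(0.1), 14, np.float64(33.1)), (-50, np.float64(0.1), 12, np.float64(33.1)), (-35, np.float64(0.1), 11, np.float64(33.0)), (-20, np.float64(0.9), 11, np.float64(33.6)), (-5, np.float64(0.7), 10, np.float64(33.4)), (10, np.float64(0
[... 2482 characters left out ...]
 np.float64(-112.8)), (-80, np.float64(0.4), 86, np.float64(-112.7)), (-65, np.float64(0.6), 121, np.float64(-112.5)), (-50, np.float64(1.9), 51, np.float64(-111.5)), (-35, np.float64(0.1), 98, np.float64(-112.9)), (-20, np.float64(0.5), 175, np.float64(-112.6)), (-5, np.float64(0.9), 185, np.float64(-112.3)), (10, np.float64(2.3), 91, np.float64(-111.3)), (25, np.float64(0.8), 121, np.float64(-112.4)), (40, np.float64(0.4), 148, np.float64(-112.7)), (55, np.float64(1.0), 178, np.float64(-112.3)), (70, np.float64(0.6), 168, np.float64(-112.6)), (85, np.float64(0.4), 154, np.float64(-112.7)), (100, np.float64(0.2), 143, np.float64(-112.9))]
foot [[106.9708802 -42.       ]] 0.10932400040975154
```

The yaw and lateral position agree to better than 1 mm: the divider is at y −41.7, and the tip is about 9 mm short of the board. I'll lower it now, slowly at the end.

```bash
python3 -m creep '{"delta_pos":[[0,0,0.02],[0,0,0.04],[0,0,0.06],[0,0,0.07],[0,0,0.074]],"turn":[[0,0,0],[0,0,0],[0,0,0],[0,0,0],[0,0,0]]}' 
python3 -m creep '{"delta_pos":[[0,0,0.002],[0,0,0.004],[0,0,0.005],[0,0,0.005]],"turn":[[0,0,0],[0,0,0],[0,0,0],[0,0,0]]}'
```

```text
clock: 6.9
eef_pos: [0.5102, 0.0312, 0.0254]
ee_rot: [-0.0, 0.618, 0.786, -0.0]
wrist_force: [0.4, -0.2, -1.5]
grip_width: 0.0157
grip_force: 59.1
clock: 7.4
eef_pos: [0.5104, 0.032, 0.0209]
ee_rot: [0.0, 0.618, 0.786, 0.0]
wrist_force: [-0.5, 0.3, -0.6]
grip_width: 0.0157
grip_force: 59.1
```

```bash
python3 -m creep '{"delta_pos":[[0,0,0.0005],[0,0,0.001],[0,0,0.001]],"turn":[[0,0,0],[0,0,0],[0,0,0]]}' 
python3 -m creep '{"delta_pos":[[0.002,0,0],[0.004,0,0],[0.006,0,0],[0.008,0,0],[0.008,0,0]],"turn":[[0,0,0],[0,0,0],[0,0,0],[0,0,0],[0,0,0]]}'
```

```text
clock: 7.78
eef_pos: [0.5105, 0.032, 0.0206]
ee_rot: [-0.0, 0.618, 0.786, 0.001]
wrist_force: [-3.2, 0.4, 10.9]
grip_width: 0.0155
grip_force: 60.6
clock: 8.4
eef_pos: [0.5098, 0.0388, 0.0206]
ee_rot: [0.001, 0.618, 0.786, 0.001]
wrist_force: [0.9, -3.1, 5.6]
grip_width: 0.0156
grip_force: 60.0
```

```bash
python3 -m creep '{"delta_pos":[[0.001,0,-0.0003],[0.002,0,-0.0003],[0.003,0,-0.0003],[0.004,0,-0.0003],[0.004,0,-0.0003]],"turn":[[0,0,0],[0,0,0],[0,0,0],[0,0,0],[0,0,0]]}' 
python3 -m creep '{"delta_pos":[[0.001,0,0],[0.002,0,0],[0.003,0,0],[0.004,0,0],[0.004,0,0]],"turn":[[0,0,0],[0,0,0],[0,0,0],[0,0,0],[0,0,0]]}'
```

```text
clock: 9.02
eef_pos: [0.5085, 0.0429, 0.0206]
ee_rot: [0.001, 0.618, 0.786, 0.0]
wrist_force: [0.5, -4.0, 7.6]
grip_width: 0.0156
grip_force: 60.0
clock: 9.65
eef_pos: [0.5076, 0.0468, 0.0207]
ee_rot: [0.001, 0.618, 0.786, 0.0]
wrist_force: [0.7, -3.9, 6.9]
grip_width: 0.0152
grip_force: 60.0
```

At the tip's estimated x of 126 mm the force has not risen, so the foot is inside the pocket and not against the board face. I'll keep pushing in small steps.

```bash
python3 -m creep '{"delta_pos":[[0.0005,0,-0.0003],[0.001,0,-0.0003],[0.0015,0,-0.0003],[0.002,0,-0.0003],[0.002,0,-0.0003]],"turn":[[0,0,0],[0,0,0],[0,0,0],[0,0,0],[0,0,0]]}' 
python3 -m creep '{"delta_pos":[[0.0005,0,0],[0.001,0,0],[0.0015,0,0],[0.002,0,0],[0.002,0,0]],"turn":[[0,0,0],[0,0,0],[0,0,0],[0,0,0],[0,0,0]]}'
python3 - <<'E'
from h import *
s=env.state();p=[.4625,.0506,1.8127];x=np.array([np.cos(p[2]),np.sin(p[2])]);print((s["eef_pos"][:2]-p[:2])@x,(s["eef_pos"][:2]-p[:2])@[-x[1],x[0]],s["wrist_force"][:2]@x)
cv2.imwrite("pics/w5.png",env.camera("wrist"))
cv2.imwrite("pics/w5b.png",cv2.resize(env.camera("wrist"),(800,600)))
E
```

```text
clock: 10.28
eef_pos: [0.5068, 0.0483, 0.0206]
ee_rot: [0.001, 0.618, 0.786, 0.0]
wrist_force: [1.7, -5.8, 6.1]
grip_width: 0.0154
grip_force: 59.9
clock: 10.9
eef_pos: [0.5064, 0.0497, 0.0207]
ee_rot: [0.001, 0.618, 0.786, -0.0]
wrist_force: [1.7, -6.4, 4.2]
grip_width: 0.0152
grip_force: 59.9
-0.011372182516919975 -0.042406592432124565 -6.6396983542713075
```

View pics/w5b.png

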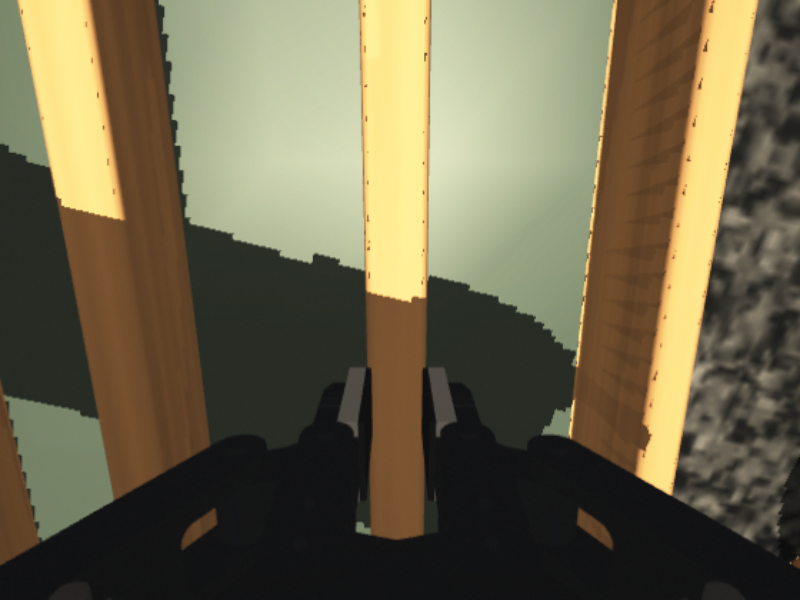

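The view shows the divider standing parallel, midway between the partition and the far board. The force (6.6 N, 4.4 mm short of the predicted flush point) fits the spring law. Now the last few millimetres.

```bash
python3 -m creep '{"delta_pos":[[0.001,0,-0.0002],[0.002,0,-0.0002],[0.003,0,-0.0002],[0.004,0,-0.0002],[0.004,0,-0.0002]],"turn":[[0,0,0],[0,0,0],[0,0,0],[0,0,0],[0,0,0]]}' 
python3 - <<'E'
from h import *
s=env.state();p=[.4625,.0506,1.8127];x=np.array([np.cos(p[2]),np.sin(p[2])]);print((s["eef_pos"][:2]-p[:2])@x,(s["eef_pos"][:2]-p[:2])@[-x[1],x[0]],s["wrist_force"][:2]@x)
a=env.camera("top")[200:300,230:310];b=env.camera("scene")[200:290,220:300]
w=np.zeros((500,800,3),np.uint8);A=cv2.resize(a,None,fx=5,fy=5,interpolation=cv2.INTER_CUBIC);B=cv2.resize(b,None,fx=5,fy=5,interpolation=cv2.INTER_CUBIC)
w[:,:400]=A;w[:450,400:]=B;cv2.imwrite("pics/c6.png",w)
m=np.array([[-120,-51,50],[-120,-33,50],[-120,-33,10],[-120,33,50],[-120,-125,62]])/1000
c,sn=x;P=m@np.array([[c,sn,0],[-sn,c,0],[0,0,1]])+[p[0],p[1],0]
print("top",((proj(P,campose("top"))-[230,200]+.5)*5-.5).round().tolist());print("scene",((proj(P,campose("scene"))-[220,200]+.5)*5-.5+[400,0]).round().tolist())
E
```

```text
clock: 11.62
eef_pos: [0.5053, 0.053, 0.0207]
ee_rot: [0.001, 0.618, 0.786, -0.0]
wrist_force: [2.5, -9.6, 3.5]
grip_width: 0.0158
grip_force: 59.7
-0.00793089945377692 -0.04215351585325356 -9.93738109723674
top [[176.0, 116.0], [184.0, 147.0], [185.0, 150.0], [215.0, 264.0], [141.0, -16.0]]
scene [[607.0, 92.0], [595.0, 106.0], [598.0, 166.0], [548.0, 159.0], [653.0, 22.0]]
```

View pics/c6.png

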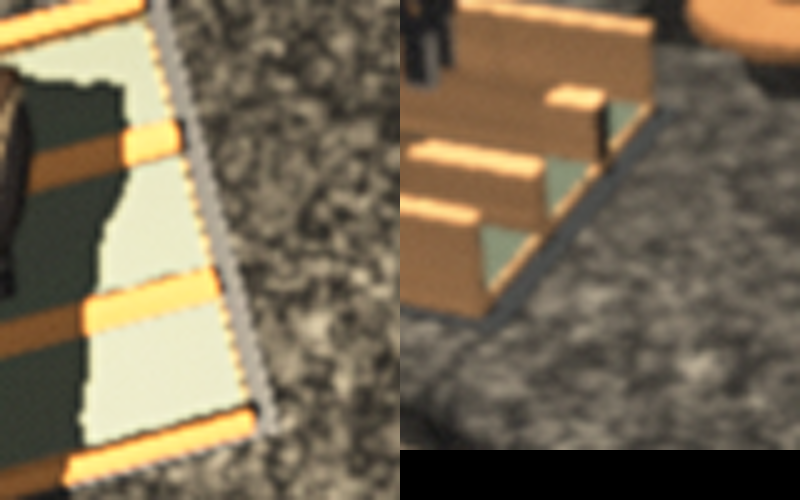

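The end is close to flush in both views: the divider end at (176–184, 122–148) against a predicted flush line at (176–184, 116–147). The friction-corrected force puts it about 2 mm short, and so does the grip offset once the dark pad is counted. I'll push that last bit and check with subpixel profiles.

```bash
python3 -m creep '{"delta_pos":[[0.0005,0,-0.0002],[0.001,0,-0.0002],[0.0015,0,-0.0002],[0.002,0,-0.0002],[0.002,0,-0.0002]],"turn":[[0,0,0],[0,0,0],[0,0,0],[0,0,0],[0,0,0]]}' 
cat > prof.py <<'E'
from h import *
s=env.state();p=[.4625,.0506,1.8127];x=np.array([np.cos(p[2]),np.sin(p[2])]);print((s["eef_pos"][:2]-p[:2])@x,s["wrist_force"][:2]@x)
c,sn=x;W=lambda m:np.array(m)/1000@np.array([[c,sn,0],[-sn,c,0],[0,0,1]])+[p[0],p[1],0]
for n in("top","scene"):
    im=env.camera(n).astype(np.float32);cc=campose(n);xs=np.arange(-130,-99,1.)
    for y,z in((42,50),(-42,50),(-119,62)):
        pr=0
        for dy in(-5,-3,-1,1,3,5):
            uv=proj(W([[a,y+dy*.8,z] for a in xs]),cc).astype(np.float32)
            pr=pr+cv2.remap(im[:,:,2]-im[:,:,0],uv[:,:1],uv[:,1:],cv2.INTER_LINEAR)[:,0]/6
        lo,hi=pr[:6].mean(),pr[-8:].mean();k=np.interp((lo+hi)/2,pr,xs) if hi>lo else None
        i=np.where(pr<(lo+hi)/2)[0].max();k=xs[i]+((lo+hi)/2-pr[i])/(pr[i+1]-pr[i])
        print(n,y,"edge x",round(float(k),2),pr.round()[::3].tolist())
E
python3 prof.py
```

```text
clock: 12.35
eef_pos: [0.5048, 0.0545, 0.0207]
ee_rot: [0.001, 0.619, 0.786, -0.001]
wrist_force: [2.2, -9.9, 0.7]
grip_width: 0.0156
grip_force: 59.4
-0.006296898526789313 -10.10496931746372
top 42 edge x -120.32 [27.0, 30.0, 24.0, 53.0, 143.0, 131.0, 120.0, 121.0, 121.0, 120.0, 122.0]
top -42 edge x -118.91 [26.0, 27.0, 22.0, 21.0, 102.0, 145.0, 117.0, 114.0, 116.0, 116.0, 115.0]
top -119 edge x -119.83 [25.0, 27.0, 22.0, 44.0, 124.0, 131.0, 126.0, 130.0, 128.0, 126.0, 128.0]
scene 42 edge x -122.26 [20.0, 25.0, 44.0, 86.0, 113.0, 113.0, 109.0, 108.0, 108.0, 109.0, 109.0]
scene -42 edge x -120.45 [48.0, 51.0, 53.0, 73.0, 107.0, 114.0, 109.0, 108.0, 109.0, 110.0, 107.0]
scene -119 edge x -121.81 [5.0, 13.0, 36.0, 74.0, 107.0, 117.0, 120.0, 120.0, 117.0, 113.0, 112.0]
```

The wood edge is 1.2–1.6 mm inside the partition and side-board ends, which leaves just the pad's thickness. One small half-millimetre nudge, then hold.

```bash
python3 -m creep '{"delta_pos":[[0.0003,0,0.0001],[0.0006,0,0.0001],[0.0006,0,0.0001],[0.0006,0,0.0001],[0.0006,0,0.0001]],"turn":[[0,0,0],[0,0,0],[0,0,0],[0,0,0],[0,0,0]]}' 
python3 -m creep '{"delta_pos":[[0,0,0],[0,0,0],[0,0,0],[0,0,0],[0,0,0]],"turn":[[0,0,0],[0,0,0],[0,0,0],[0,0,0],[0,0,0]]}' 
python3 prof.py | cut -d[ -f1
```

```text
clock: 13.08
eef_pos: [0.5047, 0.0548, 0.0207]
ee_rot: [0.002, 0.619, 0.786, -0.001]
wrist_force: [3.6, -10.9, 3.0]
grip_width: 0.016
grip_force: 59.5
clock: 13.7
eef_pos: [0.5048, 0.0548, 0.0207]
ee_rot: [0.002, 0.619, 0.786, -0.001]
wrist_force: [1.8, -10.1, 1.9]
grip_width: 0.0154
grip_force: 59.5
-0.006037034867609225 -10.251999682023554
top 42 edge x -120.31 
top -42 edge x -118.7 
top -119 edge x -119.84 
scene 42 edge x -122.33 
scene -42 edge x -120.28 
scene -119 edge x -121.93
```

```bash
python3 -c "
from plant import env
print(env.close_job())"
```

```text
the job is handed in; nothing more can be done
None
```

The job is handed in at about 14 s: the divider stands in the bay with its foot in the pocket (judged from the force, not seen) and its plain end flush to within about 0.5 mm by my measurements, and the arm is still gripping it near its middle and pushing at about 10 N, with your board, screwdriver and dish untouched.

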